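# Unlock the chip float

## Task

One of the three keys on the board fits the lock of the chip float: try them on the lock's square stud until you find the one that turns it, and with that key turn the lock clockwise as far as it goes. Stand every key back upright on the board, then lift the cover straight up off the float and set it down gently, flat and right way up, on the felt. Turn the lock only with a key, never with the fingers, do not lift the cover before the lock is open, and leave the tumbler, cards and rake alone.

Things in the scene. Friction and masses are not known exactly. Their poses are not given: they have to be found in the camera images.
- float: the chip float: fixed dark wooden tray 120 (x) x 210 (y) x 50 mm high, open on top, holding rows of chips. Origin: centre of its underside, on the table; z up. The lock's axis stands at x = 0, y = -65 mm in its frame
- cover: grey metal cover nested over the float's rim, 131 (x) x 221 (y) mm, 0.4 kg. Origin: centre of its lower edge, at the start 35 mm above the float's origin; axes along the float's. Skirt 15 mm deep with 1.5 mm of play each side; top face at z = 21 mm. Around the lock (x = 0, y = -65 mm) a slot 66 mm along x, 28 mm along y, lets the lock's bar and stud through when the bar lies along it
- cover_handle (a point): grip point of the cover's handle, a black upright rib at its centre, 70 mm long along the cover's x, 16 mm thick in y, from 21 to 55 mm above the cover's origin; this point is 47 mm above that origin. To clear the lock, raise the cover 50 mm straight up before moving it sideways
- lock (a joint): angle of the brass lock, rad: 0 locked, 1.1 fully open at a hard stop; grows clockwise seen from above. Friction 0.2 N m; stays where left. Starts locked, 0 to 0.08. Its bar (56 x 14 x 8 mm) points (1.1 - value) rad counterclockwise from the float's x axis: across the cover's slot it holds the cover down, at 1.1 it lies along it and frees the cover
- lock_seat (a point): point on the lock's axis on top of its bar, 67 mm above the table: the underside of a fully seated key rests here. The square brass stud, 18 x 18 mm, rises 26 mm from here, its top 6 mm tapered to 11 mm; its sides are parallel to the bar (see joint lock). This point's own x axis is the float's x turned clockwise by the joint value
- board: fixed light wooden board 330 (x) x 100 (y) x 8 mm, its origin the centre of its underside; the three keys stand on it in a row along x, about 100 mm apart. One key has a socket 21 mm across and fits the lock's stud, with about 0.18 rad of play before it drives it; one is too small and stops on the stud's top; one is so wide that it goes on but spins without turning the lock
- key_a: steel box key, all three alike outside: square body 44 x 44 x 38 mm; on it a flat upright grip 70 mm long (x), 14 mm thick, 38 to 72 mm above the underside. 0.22 kg. Origin: centre of underside. Stands upright on the board; which key stands where varies. Square socket in the underside, sides parallel to the body's, 28 mm deep; its size differs by key and is hidden
- key_b: steel box key, all three alike outside: square body 44 x 44 x 38 mm; on it a flat upright grip 70 mm long (x), 14 mm thick, 38 to 72 mm above the underside. 0.22 kg. Origin: centre of underside. Stands upright on the board; which key stands where varies. Square socket in the underside, sides parallel to the body's, 28 mm deep; its size differs by key and is hidden
- key_c: steel box key, all three alike outside: square body 44 x 44 x 38 mm; on it a flat upright grip 70 mm long (x), 14 mm thick, 38 to 72 mm above the underside. 0.22 kg. Origin: centre of underside. Stands upright on the board; which key stands where varies. Square socket in the underside, sides parallel to the body's, 28 mm deep; its size differs by key and is hidden
- tumbler: bystander: white tumbler, 72 mm wide, 95 mm high, standing to the left; the felt left of the float and nearer the robot than the tumbler is free. Origin: centre of its underside
- cards: bystander: boxed double pack of cards, 66 x 94 x 34 mm, lying beyond the float. Origin: centre of its underside
- rake: bystander: wooden croupier's rake, 690 mm long along its x, lying on the felt to the right of the board; head 130 mm wide. Origin: near mid-length, on the felt

How it is judged:
By the outcome, as a careful person would: the job done as asked, in the order asked, and still so for the second after the job is handed in, with the robot touching nothing.
It also fails if it takes over 72 s, if anything falls off the work surface, if the arm or the gripper's body presses on something with over 40 N, if the wrist force passes 120 N, or if a joint passes its speed limit or range.

## Robot

A 6-joint arm with a two-finger parallel gripper is mounted at the origin on the work surface. World frame = base frame: x ahead of the robot, y to its left, z up, the work surface at z = 0. Lengths are in mm, angles in rad, forces in N, time in s.
With the tool pointing down it reaches from about 350 to 975 mm from the base axis. Payload 7.1 kg.
Tool frame: the origin (TCP) lies at the very end of the fingers, on their centre line; the grasp point (between the pads) lies ctrl.grip_depth behind it (ctrl.grip_depth is the distance from the TCP to the grasp point, in mm); z points along the fingers, y is the line along which they close (so a half turn about z gives the same grasp; the last joint's range is limited). The gripper opens to 88 mm and grips with 3 to 60 N. Pads are 20 mm wide; open, the fingers measure 115 mm over their backs; the gripper's body (75 mm by 178 mm) begins 61 mm behind the grasp point.
Start: joints at [-1.313, 0.423, 1.63, -0, 1.089, -0.019], TCP at [170.818, -601.187, 222.675] pointing down, gripper open.
Joint ranges: [-3, 3], [-0.9, 2.11], [0.09, 2.58], [-1.31, 4.45], [0.11, 2.69], [-2.54, 2.54]. Speed limits (rad/s): [2.39, 2.39, 3.01, 3.14, 3.14, 3.14].

## Interface

Orientations are given as a unit quaternion [w, x, y, z].
In Python, from plant import sense, viewer, job, ctrl gives the robot as it stands.
- The arm moves only by the tool servo_tool, never from a script. Its argument "increments" is a list of rows, each a list of 3 entries, a list of its own where there are three numbers: the finger opening in m, from 0 to 0.0878, then the shift along the tool's x, y, z in m, then the turn, a rotation vector about the tool's x, y, z in degrees. In form: [[hand, [dx, dy, dz], [ax, ay, az]], ...]. A call has 1 to 12 rows; each row is the pose to reach, as a shift and turn from the pose commanded when the call began, along the tool's axes at that moment; what a row does not reach only later rows make up. A row lasts 1/8 s, in which the tool goes at most 62.5 mm and 10.7 degrees, less where a joint would pass 70% of its speed; a pose out of reach is approached as far as the arm can. A call with a gripper value outside its range is refused whole. The fingers move at their own pace and stop on an object; the grip force is fixed at half the most. Time passes only in rows, so rows that repeat a pose let the fingers close. It gives the time, the measured TCP pose, the force, the opening and the grip force at its end, in the units of the state.
- sense(): the state, without advancing time (a new reading comes with each control period).
- viewer.capture(name): name is "scene" or "top" or "wrist"; returns the picture (384x512x3 uint8, red, green, blue); there is no depth.
- viewer.camera_info(name): a dict with "vertical_fov" (degrees; the focal length in pixels is half the picture's height over the tangent of half this angle, whatever the lens; pixels are square), "cx", "cy" (the principal point, pixels), "k1" (the pictures are not rectified: a ray, as slopes to the right and down, at radius r is drawn at 1 + k1 r^2 times it, then the intrinsics apply), "T" (4x4, takes a point from camera to world coordinates). Camera axes: x right, y up, looking along -z (the intrinsics and any distortion apply to the point x, -y, -z); pixel columns grow to the right and rows downward; lengths in mm; the calibration is good to about 2 mm. A picture is of the moment at which its call begins: read the wrist's pose just before it. camera_info takes no time and is no camera call; for the wrist camera it gives the pose at the moment of the call.
- job.hand_in(): hands the job in; it is judged then, once.
The state is a dict: "clock": time; "joint_positions": joint angles; "joint_vel": joint speeds; "joint_efforts": joint torques, N m; "ee_pos": TCP position; "eef_rot": TCP orientation; "contact_force": force on the tool from outside, world axes, zero at the start; "moment": the same for the moment, N m; "width": finger opening in mm; "grasp_force": force on a finger pad.
Only numpy, scipy, OpenCV 4.12 (cv2) and the standard library are available. Lean on these libraries where they do the work, as an engineer would, in place of code of your own. Each camera call takes 0.05 s, during which the arm holds its last target. There are 200 camera calls.

## Working session

There is one attempt and no reset: what is moved stays moved. The work goes in short steps, Python scripts to look and compute and a tool call to move; the robot and the scene stay as the last step left them, time stands still between calls to the robot, and variables do not carry over. Pictures are saved under pics/ and viewed, at most 10 in all, crops included, and the job is handed in when it is done.

Besides the shell and the picture viewer there is one more tool, called after "Emit:" as name([rows], argument=value, ...), one row to a line, values as JSON. servo_tool: Moves the arm, as the interface text tells. Its arguments: {"type":"object","properties":{"increments":{"type":"array"}},"required":["increments"]}

```bash
ls; mkdir -p pics
python3 - <<'E'
from plant import sense, viewer, job, ctrl
import cv2,numpy as np
s=sense();print(s['ee_pos'],s['eef_rot'],s['width'],s['clock'],ctrl.grip_depth)
for n in("scene","top","wrist"):
    i=viewer.camera_info(n);print(n,{k:(np.round(v,3).tolist() if k=='T' else v) for k,v in i.items()})
    im=viewer.capture(n);cv2.imwrite(f"pics/{n}0.png",im[:,:,::-1])
E
```

```text
pics
[ 170.65952739 -600.65027701  221.88240981] [-7.82431704e-04  9.90437415e-01  1.37960517e-01 -1.00196938e-04] 87.74272672443931 0.0 18.700000000000003
scene {'vertical_fov': 52.846935593348576, 'cx': 251.9332146089489, 'cy': 190.9003686100387, 'k1': 0.014410721817097422, 'T': [[-0.836, -0.447, 0.317, 946.405], [0.548, -0.687, 0.477, 455.862], [0.005, 0.573, 0.82, 1084.857], [0.0, 0.0, 0.0, 1.0]]}
top {'vertical_fov': 54.390368504056084, 'cx': 255.35982950691638, 'cy': 188.27321034835109, 'k1': -0.03166382174299867, 'T': [[-0.005, 0.995, -0.101, 434.005], [-1.0, -0.004, 0.015, -105.832], [0.014, 0.101, 0.995, 1339.129], [0.0, 0.0, 0.0, 1.0]]}
wrist {'vertical_fov': 64.03791415254402, 'cx': 249.65086400624818, 'cy': 195.40389651017995, 'k1': 0.025945264225351223, 'T': [[0.273, 0.917, 0.292, 250.503], [-0.962, 0.26, 0.081, -578.011], [-0.001, -0.303, 0.953, 383.906], [0.0, 0.0, 0.0, 1.0]]}
```

View pics/top0.png

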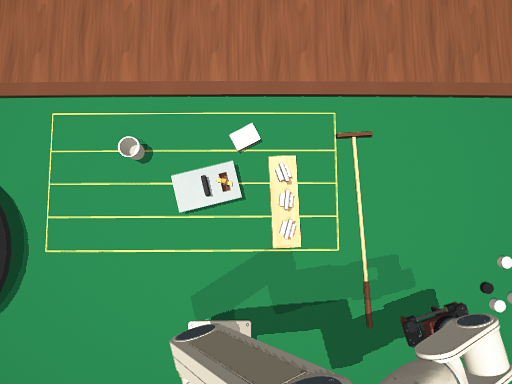

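View pics/scene0.png

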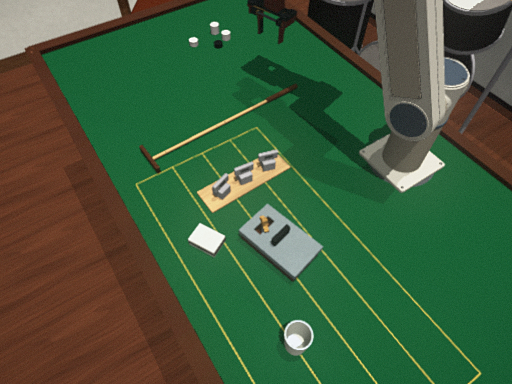

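The top view shows the cover at about (207,187) with its handle at (206,185) and the brass lock at (225,182). The board is at (285,201), with keys at about (283,172), (287,199) and (288,229). The scene view agrees: lock on the board side, tumbler and cards clear of the work.

```bash
cat > h.py <<'E'
from plant import sense, viewer, job, ctrl
import cv2,numpy as np
from scipy.spatial.transform import Rotation as R
def rot(s): q=s['eef_rot']; return R.from_quat([q[1],q[2],q[3],q[0]]).as_matrix()
def ray(i,uv):
    f=192/np.tan(np.radians(i['vertical_fov']/2))
    K=np.array([[f,0,i['cx']],[0,f,i['cy']],[0,0,1.]])
    p=cv2.undistortPoints(np.array(uv,float).reshape(-1,1,2),K,np.array([i['k1'],0,0,0.]))[:,0]
    T=np.array(i['T']); d=np.c_[p[:,0],-p[:,1],-np.ones(len(p))]@T[:3,:3].T
    return T[:3,3],d
def onz(i,uv,z):
    o,d=ray(i,uv); return o+d*((z-o[2])/d[:,2])[:,None]
def proj(i,P):
    f=192/np.tan(np.radians(i['vertical_fov']/2)); T=np.array(i['T'])
    c=(np.atleast_2d(P)-T[:3,3])@T[:3,:3]; x=c[:,0]/-c[:,2]; y=-c[:,1]/-c[:,2]; k=1+i['k1']*(x*x+y*y)
    return np.c_[x*k*f+i['cx'],y*k*f+i['cy']]
def shot(n,name=None):
    i=viewer.camera_info(n); im=viewer.capture(n)
    if name: cv2.imwrite(f'pics/{name}.png',im[:,:,::-1])
    return i,im
def yawof(s):  # world angle of tool y axis (closing line), mod pi
    M=rot(s); return np.degrees(np.arctan2(M[1,1],M[0,1]))
def move(P,closing_deg):
    """increments (tool axes) to bring TCP to P pointing straight down with closing line at closing_deg"""
    s=sense(); M=rot(s); d=M.T@(np.array(P)-s['ee_pos'])/1000
    best=None
    for k in(0,180,-180):
        a=np.radians(closing_deg+k); y=np.array([np.cos(a),np.sin(a),0]); z=np.array([0,0,-1.]); x=np.cross(y,z)
        v=R.from_matrix(M.T@np.c_[x,y,z]).as_rotvec(degrees=True)
        if best is None or np.linalg.norm(v)<np.linalg.norm(best): best=v
    print('shift',np.round(d,4),'turn',np.round(best,2),'| now',np.round(s['ee_pos'],1),'yaw',round(yawof(s),2),'q',np.round(s['joint_positions'],2),'t',s['clock'])
E
python3 - <<'E'
from h import *
i=viewer.camera_info('top')
print(onz(i,[[206,185]],82),onz(i,[[225,182]],93),onz(i,[[283,172],[287,199],[288,229]],70))
s=sense();print(rot(s).round(2),yawof(s))
T=np.array(viewer.camera_info('wrist')['T']);print((rot(s).T@(T[:3,3]-s['ee_pos'])).round(1),(rot(s).T@T[:3,:3]).round(3))
move([440,-150,330],90)
E
```

```text
[[572.89940747  42.26196312  82.        ]] [[581.57776234 -22.63196928  93.        ]] [[ 618.18615036 -219.93118038   70.        ]
 [ 525.21956646 -232.41391973   70.        ]
 [ 423.47990065 -234.44762568   70.        ]]
[[ 0.96  0.27 -0.  ]
 [ 0.27 -0.96  0.  ]
 [ 0.   -0.   -1.  ]] -74.14010557791634
[  83.    -0.2 -161.9] [[-0.     0.953  0.303]
 [ 1.     0.     0.   ]
 [-0.     0.303 -0.953]]
shift [ 0.3822 -0.3602 -0.1075] turn [-7.000e-02  1.000e-02  1.586e+01] | now [ 170.7 -600.8  222.1] yaw -74.14 q [-1.31  0.42  1.63 -0.    1.09 -0.02] t 0.15
```

```bash
python3 -c "
from h import *
move([575,-110,330],-90)"
```

```text
shift [ 0.523  -0.3617 -0.1075] turn [-7.000e-02  1.000e-02  1.586e+01] | now [ 170.7 -600.8  222.1] yaw -74.14 q [-1.31  0.42  1.63 -0.    1.09 -0.02] t 0.15
```

Emit:
servo_tool([
  [0.0878, [0.523, -0.362, -0.1075], [0, 0, 15.9]],
  [0.0878, [0.523, -0.362, -0.1075], [0, 0, 15.9]],
  [0.0878, [0.523, -0.362, -0.1075], [0, 0, 15.9]],
  [0.0878, [0.523, -0.362, -0.1075], [0, 0, 15.9]],
  [0.0878, [0.523, -0.362, -0.1075], [0, 0, 15.9]],
  [0.0878, [0.523, -0.362, -0.1075], [0, 0, 15.9]],
  [0.0878, [0.523, -0.362, -0.1075], [0, 0, 15.9]],
  [0.0878, [0.523, -0.362, -0.1075], [0, 0, 15.9]],
  [0.0878, [0.523, -0.362, -0.1075], [0, 0, 15.9]],
  [0.0878, [0.523, -0.362, -0.1075], [0, 0, 15.9]],
  [0.0878, [0.523, -0.362, -0.1075], [0, 0, 15.9]],
  [0.0878, [0.523, -0.362, -0.1075], [0, 0, 15.9]],
])

```text
clock: 1.65
ee_pos: [575.1, -109.4, 329.8]
eef_rot: [0.0, 1.0, 0.001, -0.0]
contact_force: [-0.2, -0.4, -0.0]
width: 87.5
grasp_force: 0.0
```

Run:
```python
from h import *
i,im=shot('wrist','w1'); np.save('w1.npy',im)
print(sense()['ee_pos'],yawof(sense()),proj(i,[[573,42,82],[581,-22,93],[618,-220,70],[525,-232,70],[423,-234,70]]).round())
cv2.imwrite('pics/w1b.png',cv2.resize(im[:,:,::-1],(800,600),interpolation=cv2.INTER_CUBIC))
```

```text
[ 574.29892624 -110.39981819  329.53525474] -90.00562819782303 [[137. 163.]
 [183. 159.]
 [332. 129.]
 [335. 195.]
 [331. 258.]]
```

View pics/w1b.png

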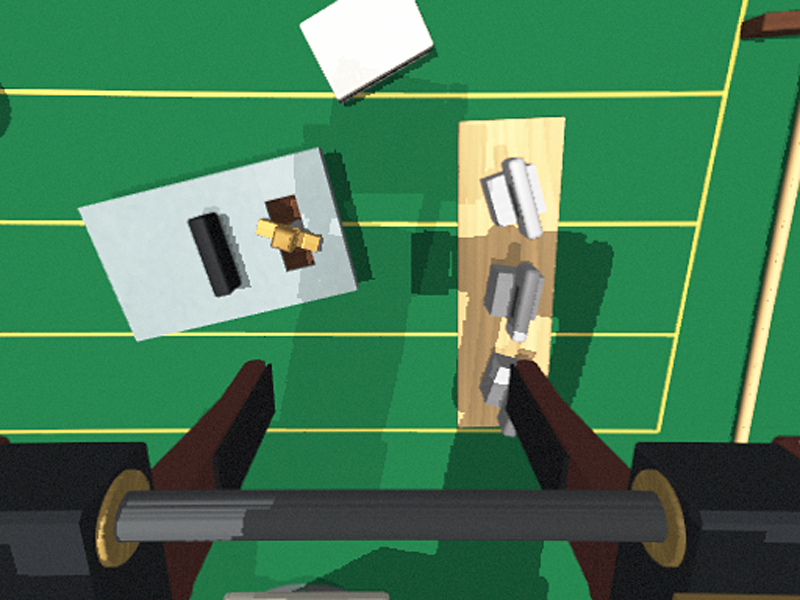

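The wrist view (800 px scale) shows cover corners at (80,208), (320,149), (357,290) and (136,340). The handle is at about (214,255) and the lock's bar runs from (257,228) to (321,245), still across the slot. Grips lie at about (523,198), (524,302) and (508,395), the last partly hidden by a finger.

Run:
```python
from h import *
i=viewer.camera_info('wrist'); im=np.load('w1.npy'); S=1/1.5625
c=onz(i,np.array([[80,208],[320,149],[357,290],[136,340]])*S,56)
print('cover',c.round(1).tolist(),'ctr',c.mean(0).round(1)); 
print('edges',[(np.linalg.norm(c[k]-c[k-1]).round(1),np.degrees(np.arctan2(*(c[k]-c[k-1])[1::-1])).round(1)) for k in range(4)])
hsv=cv2.cvtColor(im,cv2.COLOR_RGB2HSV)
def comp(m,x0,y0,x1,y1,z,name):
    mm=np.zeros(m.shape,np.uint8); mm[y0:y1,x0:x1]=m[y0:y1,x0:x1]*255
    n,l,st,ce=cv2.connectedComponentsWithStats(mm); k=1+np.argmax(st[1:,4])
    pts=np.argwhere(l==k)[:,::-1]; P=onz(i,pts,z)
    r=cv2.minAreaRect(P[:,:2].astype(np.float32)); print(name,st[k,4],np.round(r[0],1),np.round(r[1],1),round(r[2],1),'mean',P.mean(0).round(1))
comp(hsv[...,2]<60,110,125,165,200,90,'handle')
comp((hsv[...,1]>120)&(hsv[...,2]>110)&(hsv[...,0]<30),155,120,215,180,67,'bar')
g=im[...,0].astype(int)
steel=(hsv[...,1]<45)
for nm,b in dict(far=(300,95,355,155),mid=(300,163,355,222)).items():
    comp(steel,*b,80,nm)
    print(nm,np.unique((im[b[1]:b[3],b[0]:b[2]][steel[b[1]:b[3],b[0]:b[2]]][:,0]//16),return_counts=True))
cv2.imwrite('pics/keys.png',cv2.resize(im[90:290,290:370,::-1],None,fx=3,fy=3))
```

```text
cover [[609.0, 163.9, 56.0], [659.6, -50.2, 56.0], [533.6, -79.2, 56.0], [483.3, 135.5, 56.0]] ctr [571.4  42.5  56. ]
edges [(np.float64(128.8), np.float64(12.7)), (np.float64(220.0), np.float64(-76.7)), (np.float64(129.3), np.float64(-167.0)), (np.float64(220.5), np.float64(103.2))]
handle 762 [574.2  37.4] [68.1 25.2] 13.4 mean [576.  37.  90.]
bar 439 [584.5 -19.1] [55.5 22.1] 74.6 mean [585.9 -19.3  67. ]
far 1432 [ 617.8 -215.6] [70.7 45.1] 20.2 mean [ 621.5 -215.5   80. ]
far (array([ 2,  3,  4,  5,  6,  7,  8,  9, 10, 11, 12, 13, 14, 15],
      dtype=uint8), array([  2,  24,  13,  51, 161,  42,  33,  25,  19,  40,  71,  86, 210,
       655]))
mid 1298 [ 529.6 -218.6] [48.  73.3] 83.3 mean [ 534.5 -220.9   80. ]
mid (array([ 2,  3,  4,  5,  6,  7,  8,  9, 10, 11, 12, 13, 14, 15],
      dtype=uint8), array([ 22,  20,  39, 313, 107,  53, 117, 187, 382,   9,   6,  13,  15,
        15]))
```

View pics/keys.png

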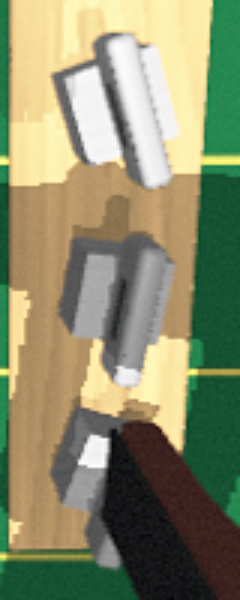

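The crop shows two grip tops, as crop coordinates over 3 plus (290,90). The far one runs from (118,37) to (153,183), yaw about +13°. The middle one runs from (160,250) to (127,378), yaw about -14°.

Run:
```python
from h import *
i=viewer.camera_info('wrist')
a=lambda p:np.array(p)/3+[290,90]
for e in([[118,37],[153,183]],[[160,248],[128,379]]):
    P=onz(i,a(e),80);d=P[0]-P[1];print(P.mean(0).round(1),np.linalg.norm(d).round(1),np.degrees(np.arctan2(d[1],d[0])).round(1))
P=onz(i,a([[160,248],[128,379]]),80).mean(0)
move([P[0],P[1],150],-104)
```

```text
[ 619.7 -222.6   80. ] 65.7 18.3
[ 526.6 -234.1   80. ] 64.9 -8.3
shift [-0.0474  0.1237  0.1796] turn [ 0.03  0.08 13.99] | now [ 574.3 -110.4  329.5] yaw -90.01 q [-0.21  0.26  1.61 -0.    1.27  1.36] t 1.7
```

Emit:
servo_tool([
  [0.0878, [-0.047, 0.124, 0.18], [0, 0, 8.3]],
  [0.0878, [-0.047, 0.124, 0.18], [0, 0, 8.3]],
  [0.0878, [-0.047, 0.124, 0.18], [0, 0, 8.3]],
  [0.0878, [-0.047, 0.124, 0.18], [0, 0, 8.3]],
  [0.0878, [-0.047, 0.124, 0.18], [0, 0, 8.3]],
  [0.0878, [-0.047, 0.124, 0.18], [0, 0, 8.3]],
])

```text
clock: 2.45
ee_pos: [527.9, -234.8, 151.2]
eef_rot: [0.0, 0.997, -0.074, 0.001]
contact_force: [-0.5, 0.1, 0.1]
width: 88.1
grasp_force: 0.0
```

Run:
```python
from h import *
s=sense();print(s['ee_pos'],yawof(s))
i,im=shot('wrist','w2'); np.save('w2.npy',im)
cv2.imwrite('pics/w2b.png',cv2.resize(im[:,:,::-1],(800,600),interpolation=cv2.INTER_CUBIC))
```

```text
[ 527.86897176 -234.76096066  151.17569982] -98.43090810106918
```

View pics/w2b.png

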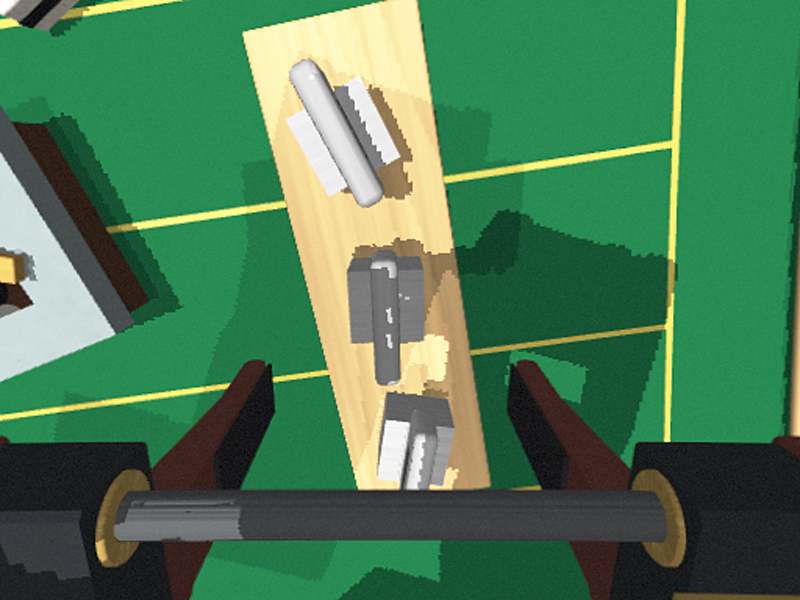

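The middle grip stands almost vertical in the picture, from (383,251) to (388,384), between the fingers. The far key's grip runs from (304,62) to (370,203), and the near key's top shows at (420,435).

Run:
```python
from h import *
i=viewer.camera_info('wrist');S=1/1.5625
M=rot(sense());p0=sense()['ee_pos']
for n,e,z in(('mid',[[384,252],[387.5,384]],80),('midbody lr',[[348.5,300],[422.5,300]],46),('midbody top',[[385,258],[386,342]],46),('far',[[303,62],[371,205]],80)):
    P=onz(i,np.array(e)*S,z);d=P[0]-P[1];print(n,P.round(1).tolist(),P.mean(0).round(1),np.linalg.norm(d).round(1),np.degrees(np.arctan2(d[1],d[0])).round(1),'tool',((P-p0)@M).round(1).tolist())
move([P[0][0],P[0][1],150],-104)
```

```text
mid [[564.9, -236.8, 80.0], [493.5, -227.9, 80.0]] [ 529.2 -232.4   80. ] 72.0 -7.1 tool [[36.3, -2.9, 71.7], [-35.7, -1.4, 71.6]]
midbody lr [[533.4, -210.7, 46.0], [527.0, -253.4, 46.0]] [ 530.2 -232.1   46. ] 43.1 81.6 tool [[1.2, -24.2, 105.6], [1.1, 19.0, 105.7]]
midbody top [[554.9, -235.5, 46.0], [504.1, -228.5, 46.0]] [ 529.5 -232.    46. ] 51.2 -7.9 tool [[26.1, -2.8, 105.7], [-25.2, -2.4, 105.6]]
far [[653.2, -214.4, 80.0], [588.4, -234.1, 80.0]] [ 620.8 -224.3   80. ] 67.8 16.9 tool [[120.4, -38.0, 71.9], [59.1, -9.1, 71.8]]
shift [ 0.1205 -0.038   0.0019] turn [ 0.03 -0.12  5.63] | now [ 528.5 -234.4  151.7] yaw -98.37 q [-0.44  0.45  1.79  0.    0.91  1.28] t 2.5
```

Emit:
servo_tool([
  [0.05, [0.0005, -0.002, 0.04], [0, 0, -1]],
  [0.05, [0.0005, -0.002, 0.08], [0, 0, -1]],
  [0.05, [0.0005, -0.002, 0.099], [0, 0, -1]],
  [0.03, [0.0005, -0.002, 0.099], [0, 0, -1]],
  [0.005, [0.0005, -0.002, 0.099], [0, 0, -1]],
  [0.005, [0.0005, -0.002, 0.099], [0, 0, -1]],
  [0.005, [0.0005, -0.002, 0.099], [0, 0, -1]],
  [0.005, [0.0005, -0.002, 0.099], [0, 0, -1]],
])

```text
clock: 3.5
ee_pos: [529.0, -232.3, 51.8]
eef_rot: [0.0, 0.998, -0.064, 0.0]
contact_force: [-0.9, 0.2, 3.6]
width: 13.8
grasp_force: 30.0
```

```bash
python3 -c "
from h import *
move([586,-20.8,200],-16)"
```

```text
shift [ 0.0297 -0.217  -0.1483] turn [ 5.000e-02 -3.000e-02 -8.134e+01] | now [ 529.  -232.3   51.8] yaw -97.34 q [-0.43  0.6   1.83 -0.    0.72  1.26] t 3.5
```

Emit:
servo_tool([
  [0.005, [0, 0, -0.06], [0, 0, 0]],
  [0.005, [0, 0, -0.12], [0, 0, -5]],
  [0.005, [0.0297, -0.05, -0.1483], [0, 0, -15]],
  [0.005, [0.0297, -0.1, -0.1483], [0, 0, -25]],
  [0.005, [0.0297, -0.15, -0.1483], [0, 0, -35]],
  [0.005, [0.0297, -0.2, -0.1483], [0, 0, -45]],
  [0.005, [0.0297, -0.217, -0.1483], [0, 0, -55]],
  [0.005, [0.0297, -0.217, -0.1483], [0, 0, -65]],
  [0.005, [0.0297, -0.217, -0.1483], [0, 0, -75]],
  [0.005, [0.0297, -0.217, -0.1483], [0, 0, -81.3]],
  [0.005, [0.0297, -0.217, -0.1483], [0, 0, -81.3]],
])

```text
clock: 4.88
ee_pos: [585.4, -20.6, 199.1]
eef_rot: [-0.0, 0.799, 0.601, -0.0]
contact_force: [0.2, -0.1, -2.7]
width: 13.6
grasp_force: 30.0
```

Run:
```python
from h import *
s=sense();print(s['ee_pos'],yawof(s),s['moment'],s['contact_force'])
i,im=shot('wrist','w3'); np.save('w3.npy',im)
j,jm=shot('top'); k,km=shot('scene')
p=proj(i,[[586,-20.8,93]])[0];print(p)
P=[586,-20.8,80]
def crop(i,im,P,r,o):
    u,v=proj(i,P)[0].astype(int);print(u,v); u=min(max(u,r),512-r);v=min(max(v,r),384-r); return cv2.resize(im[v-r:v+r,u-r:u+r,::-1],(o,o),interpolation=cv2.INTER_CUBIC)
a=cv2.resize(im[:,:,::-1],(512,384))
b=np.hstack([crop(j,jm,P,25,210),crop(k,km,P,40,210)]); b=cv2.copyMakeBorder(b,0,0,0,512-420,cv2.BORDER_CONSTANT)
cv2.imwrite('pics/w3c.png',np.vstack([a,b]))
```

```text
[585.44489169 -20.63909267 199.13130681] -16.098260174002547 [-0.04252598 -0.0817715  -0.03076845] [ 0.23960945 -0.13253855 -2.72468572]
[251.22765722 193.63016722]
224 181
263 219
```

View pics/w3c.png

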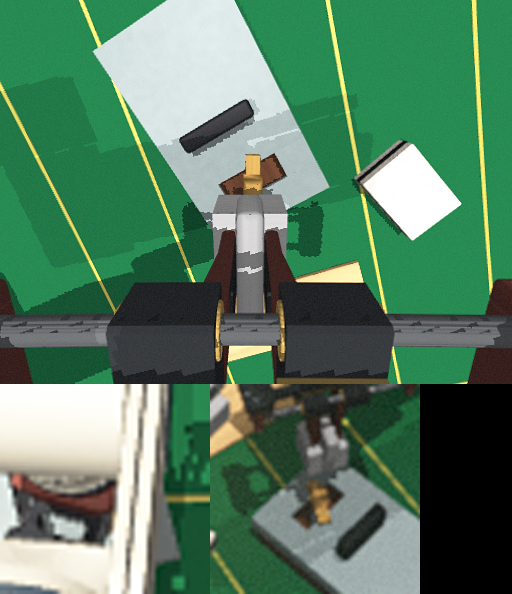

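The wrist picture shows the held key at (250,225) and the bar's far half beyond it at (253,165), almost along the tool's x axis. The handle is at (217,127). The scene crop confirms the key hovers over the stud.

Run:
```python
from h import *
i=viewer.camera_info('wrist'); im=np.load('w3.npy'); hsv=cv2.cvtColor(im,cv2.COLOR_RGB2HSV)
s=sense();M=rot(s)
m=(hsv[...,1]>110)&(hsv[...,2]>120)&(hsv[...,0]<30)
for v in range(152,195,4):
    u=np.where(m[v,225:285])[0]+225
    if len(u)>3:
        P=onz(i,[[u.min()-.5,v],[u.max()+.5,v]],67); t=(P-s['ee_pos'])@M; print(v,u.min(),u.max(),t[:,:2].round(1).tolist(),hsv[v,u.min()+2],'mid y',t[:,1].mean().round(2))
g=cv2.minAreaRect(onz(i,np.argwhere(hsv[95:160,170:265,2]<70)[:,::-1]+[170,95],90)[:,:2].astype(np.float32));print('handle',g)
```

```text
156 246 259 [[30.0, -4.8], [29.9, 8.7]] [ 20 145 236] mid y 1.99
160 246 272 [[26.0, -4.8], [26.0, 21.4]] [ 19 144 234] mid y 8.3
164 246 275 [[22.1, -4.8], [22.1, 24.4]] [ 19 147 231] mid y 9.79
168 246 278 [[18.1, -4.8], [18.1, 27.4]] [ 19 142 233] mid y 11.3
172 246 279 [[14.1, -4.8], [14.1, 28.5]] [ 19 144 234] mid y 11.84
176 243 280 [[10.1, -7.8], [10.1, 29.6]] [ 19 147 189] mid y 10.9
180 248 262 [[6.0, -2.9], [6.0, 11.9]] [ 20 151 120] mid y 4.52
184 244 262 [[1.9, -6.9], [1.9, 12.0]] [ 19 151 214] mid y 2.55
188 244 261 [[-2.2, -6.9], [-2.2, 11.0]] [ 19 149 206] mid y 2.07
192 232 258 [[-6.4, -19.0], [-6.4, 8.1]] [ 12 170  54] mid y -5.44
handle ((572.996337890625, 34.02757263183594), (53.097267150878906, 68.14411926269531), 87.65384674072266)
```

Run:
```python
from h import *
i=viewer.camera_info('wrist'); im=np.load('w3.npy'); hsv=cv2.cvtColor(im,cv2.COLOR_RGB2HSV)
s=sense();M=rot(s); p=s['ee_pos']
print(im[148:200:1,253].tolist())
for v,z in((153.5,67),(154.5,67),(195,199-44+38),(196,193)):
    print(v,((onz(i,[[253,v]],z)-p)@M).round(1))
print(im[190:240:2,225].tolist())
```

```text
[[180, 196, 196], [179, 195, 195], [181, 197, 194], [177, 193, 192], [179, 196, 196], [172, 189, 190], [114, 92, 51], [165, 127, 66], [242, 193, 103], [238, 193, 104], [236, 190, 104], [235, 189, 101], [236, 191, 103], [236, 192, 102], [235, 189, 103], [237, 193, 104], [238, 194, 105], [238, 193, 107], [236, 191, 104], [235, 191, 102], [236, 190, 101], [236, 192, 103], [236, 192, 103], [236, 193, 103], [236, 193, 102], [236, 192, 103], [213, 166, 90], [164, 128, 70], [181, 139, 77], [181, 140, 75], [149, 116, 64], [116, 90, 48], [125, 99, 53], [150, 118, 64], [173, 133, 74], [190, 147, 80], [217, 165, 91], [229, 181, 98], [225, 176, 93], [136, 105, 58], [115, 89, 48], [123, 93, 51], [123, 95, 47], [122, 94, 48], [123, 98, 54], [123, 99, 54], [115, 103, 84], [116, 119, 121], [116, 119, 120], [118, 118, 119], [118, 121, 118], [122, 122, 121]]
153.5 [[ 32.4   2.5 132.3]]
154.5 [[ 31.4   2.5 132.3]]
195 [[30.3  1.2  6.3]]
196 [[29.7  1.2  6.3]]
[[59, 41, 27], [64, 43, 37], [83, 80, 76], [125, 125, 126], [122, 120, 123], [130, 129, 128], [126, 125, 125], [121, 121, 122], [119, 121, 119], [123, 123, 123], [120, 119, 121], [116, 114, 113], [231, 232, 232], [221, 219, 220], [223, 223, 222], [223, 221, 224], [223, 222, 223], [222, 221, 221], [229, 228, 228], [116, 115, 115], [91, 82, 80], [58, 34, 29], [61, 36, 28], [60, 33, 26], [59, 29, 29]]
```

Run:
```python
from h import *
i=viewer.camera_info('wrist'); s=sense();M=rot(s); p=s['ee_pos']
for v,z in((155.6,67),(173.8,67),(213.2,193.3),(194.8,155.3)):
    print(v,z,((onz(i,[[253,v]],z)-p)@M).round(1))
t=M@np.array([2.6,2.1,0])+p;print('lock est',t)
c=np.array([571.4,42.5]);a=np.radians(13);print(c+65*np.array([np.sin(a),-np.cos(a)]))
```

```text
155.6 67 [[ 30.3   2.5 132.3]]
173.8 67 [[ 12.3   2.5 132.3]]
213.2 193.3 [[19.2  1.2  6. ]]
194.8 155.3 [[18.5  1.6 44. ]]
lock est [588.40853345 -18.81875437 199.32236116]
[586.02181853 -20.83405421]
```

Emit:
servo_tool([
  [0.005, [0.004, 0.002, 0.03], [0, 0, 0]],
  [0.005, [0.004, 0.002, 0.048], [0, 0, 0]],
  [0.005, [0.004, 0.002, 0.048], [0, 0, 0]],
])

```text
clock: 5.4
ee_pos: [587.6, -17.4, 149.9]
eef_rot: [-0.001, 0.799, 0.601, -0.001]
contact_force: [0.3, 0.4, -2.3]
width: 13.5
grasp_force: 30.0
```

Run:
```python
from h import *
s=sense();print(s['ee_pos'],yawof(s),s['moment'],s['contact_force'])
i,im=shot('wrist'); np.save('w4.npy',im)
k,km=shot('scene'); u,v=proj(k,[[586,-20.8,93]])[0].astype(int)
a=cv2.resize(im[100:240,170:330,::-1],(640,560),interpolation=cv2.INTER_CUBIC)
b=cv2.resize(km[v-35:v+35,u-10:u+10,::-1],(160,560),interpolation=cv2.INTER_CUBIC)
cv2.imwrite('pics/w4c.png',np.hstack([a,b]))
```

```text
[587.57633824 -17.40808642 149.87014629] -16.07244463141698 [-0.05707135 -0.03744982  0.00428068] [ 0.2707174   0.4139536  -2.28161597]
```

View pics/w4c.png

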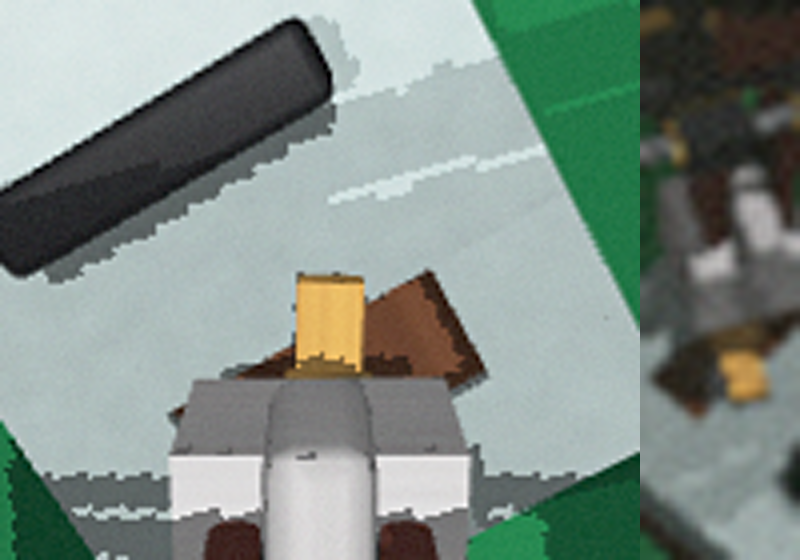

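The 4x crop (offset 170,100) shows the bar from column 297 to 364, with its far end at row 279. The key's lower front edge is at row 379, columns 194 to 446, and its upper front edge is at row 455.

Run:
```python
from h import *
i=viewer.camera_info('wrist'); s=sense();M=rot(s); p=s['ee_pos']
for n,u,v,z in(('bar L',297,330,67),('bar R',364,330,67),('bar L',297,285,67),('bar R',362,285,67),('bar end',330,279,67),('stud base?',330,372,67),('body lowL',194,379,106),('body lowR',446,379,106),('body topL',170,455,144),('body topR',470,455,144)):
    print(n,((onz(i,[[u/4+170-.4,v/4+100-.4]],z)-p)@M).round(1))
```

```text
bar L [[16.7 -5.6 84.7]]
bar R [[16.7  8.3 84.7]]
bar L [[26.3 -5.5 84.7]]
bar R [[26.3  7.8 84.7]]
bar end [[27.6  1.2 84.7]]
stud base? [[ 7.6  1.3 84.7]]
body lowL [[ 18.3 -23.1  45.7]]
body lowR [[18.3 21.5 45.7]]
body topL [[ 18.5 -22.9   7.7]]
body topR [[18.5 21.4  7.7]]
```

Emit:
servo_tool([
  [0.005, [0.0032, 0.002, 0], [0, 0, 0]],
  [0.005, [0.0032, 0.002, 0.008], [0, 0, 0]],
  [0.005, [0.0032, 0.002, 0.014], [0, 0, 0]],
  [0.005, [0.0032, 0.002, 0.017], [0, 0, 0]],
])

```text
clock: 6.0
ee_pos: [591.3, -14.9, 133.8]
eef_rot: [-0.0, 0.799, 0.602, -0.0]
contact_force: [0.4, 0.1, -1.3]
width: 13.4
grasp_force: 30.0
```

Emit:
servo_tool([
  [0.005, [0, 0, 0.002], [0, 0, 0]],
  [0.005, [0, 0, 0.004], [0, 0, 0]],
  [0.005, [0, 0, 0.006], [0, 0, 0]],
])

```text
clock: 6.38
ee_pos: [591.4, -14.8, 128.4]
eef_rot: [-0.0, 0.799, 0.602, -0.0]
contact_force: [-2.2, 1.1, -1.3]
width: 13.7
grasp_force: 30.0
```

Emit:
servo_tool([
  [0.005, [0, 0, 0.005], [0, 0, 0]],
  [0.005, [0, 0, 0.01], [0, 0, 0]],
  [0.005, [0, 0, 0.014], [0, 0, 0]],
  [0.005, [0, 0, 0.016], [0, 0, 0]],
])

```text
clock: 6.88
ee_pos: [591.3, -14.8, 112.0]
eef_rot: [-0.0, 0.799, 0.602, -0.0]
contact_force: [-2.6, 2.1, -1.0]
width: 13.5
grasp_force: 30.0
```

Emit:
servo_tool([
  [0.005, [0, 0, 0], [0, 0, 5]],
  [0.005, [0, 0.0002, 0], [0, 0, 10]],
  [0.005, [-0.0001, 0.0005, 0], [0, 0, 15]],
  [0.005, [-0.0002, 0.0008, 0], [0, 0, 20]],
  [0.005, [-0.0002, 0.0008, 0], [0, 0, 20]],
])

```text
clock: 7.5
ee_pos: [590.8, -16.0, 111.8]
eef_rot: [-0.0, 0.891, 0.454, -0.002]
contact_force: [-5.8, -2.5, -1.2]
width: 14.0
grasp_force: 30.0
```

Run:
```python
from h import *
s=sense();M=rot(s);print(s['ee_pos'],yawof(s),s['moment'],s['contact_force'],'tool F',M.T@s['contact_force'])
```

```text
[590.75695471 -15.95178382 111.81541786] -36.05384110618396 [-0.56951354  1.18675458  0.03740686] [-5.78686832 -2.50473885 -1.16312012] tool F [-5.42732753 -3.20164821  1.18658113]
```

Emit:
servo_tool([
  [0.005, [-0.001, 0.0, 0], [0, 0, 5]],
  [0.005, [-0.001, 0, 0], [0, 0, 10]],
  [0.005, [-0.001, 0, 0], [0, 0, 10]],
])

```text
clock: 7.88
ee_pos: [590.9, -16.3, 111.9]
eef_rot: [-0.0, 0.927, 0.375, -0.001]
contact_force: [-4.8, -2.1, -3.8]
width: 14.1
grasp_force: 30.0
```

Run:
```python
from h import *
s=sense();M=rot(s);print(s['ee_pos'],yawof(s),s['moment'],s['contact_force'],'tool F',M.T@s['contact_force'])
i,im=shot('wrist','w5'); np.save('w5.npy',im)
hsv=cv2.cvtColor(im,cv2.COLOR_RGB2HSV)
m=((hsv[...,1]>110)&(hsv[...,2]>60)&(hsv[...,0]<30)&(hsv[...,0]>15)).astype(np.uint8)
n,l,st,ce=cv2.connectedComponentsWithStats(m)
for k in range(1,n):
    if st[k,4]>40:
        P=onz(i,np.argwhere(l==k)[:,::-1],67);r=cv2.minAreaRect(P[:,:2].astype(np.float32));print(st[k],np.round(r[0],1),np.round(r[1],1),round(r[2],1))
```

```text
[590.9482515  -16.34873358 111.88045556] -45.97721187763848 [-0.29987763  0.84872309  0.06620775] [-4.76326958 -2.065423   -3.78943672] tool F [-4.85407757 -1.8211719   3.79944782]
[37  0 13 11 57] [604.3 163.1] [2.8 7.1] 0.4
[261   0 120 133 875] [695.   19.9] [  3. 109.] 0.1
[391 146 121 132 723] [ 694.9 -119.1] [  3.1 143. ] 0.1
[232 183  21  12 205] [602.9   3.6] [ 8.  14.1] 44.0
[371 234  72  80 598] [ 639.3 -128.1] [74.4 22.5] 18.1
[117 237  62  46 230] [513.6  15.6] [ 2.9 56.8] 0.2
[301 241  47  42 214] [604.2 -81.5] [50.3  3. ] 89.7
[474 267  14  19  47] [ 675.6 -172.4] [ 8.2 16.3] 1.2
[413 274  41  27 415] [ 652.5 -156.9] [17.9 34.6] 20.3
[  6 282  48  33 181] [422.8  60.7] [ 3.2 41.8] 0.1
[467 282  26  29 143] [ 668.7 -193.7] [27.8 13.5] 18.0
[453 285  23  19  57] [ 660.3 -178.7] [20.7  3.2] 5.7
[215 300   9  62 314] [501.3 -66.9] [60.5  6. ] 41.2
[276 300  10  61 337] [ 537. -103.] [59.5  6.4] 47.6
[256 346  17  13  55] [ 513.5 -108.2] [ 2.8 18.4] 0.5
[390 349  25  19  65] [ 588.  -193.5] [24.4  5.1] 1.1
[277 378 113   6 579] [ 532.1 -171.9] [ 5.5 96.1] 44.4
```

Emit:
servo_tool([
  [0.005, [-0.0004, 0.0004, 0], [0, 0, 7]],
  [0.005, [-0.0006, 0.0008, 0], [0, 0, 14]],
  [0.005, [-0.0008, 0.0012, 0], [0, 0, 21]],
  [0.005, [-0.001, 0.0015, 0], [0, 0, 28]],
  [0.005, [-0.001, 0.0015, 0], [0, 0, 28]],
])

```text
clock: 8.55
ee_pos: [591.6, -17.6, 111.9]
eef_rot: [-0.0, 0.99, 0.14, -0.001]
contact_force: [-2.7, 0.7, -6.3]
width: 13.9
grasp_force: 30.0
```

```bash
cat > f.py <<'E'
from h import *
s=sense();M=rot(s);print(s['ee_pos'].round(1),yawof(s).round(2),np.round(s['moment'],2),'tool F',(M.T@s['contact_force']).round(1),np.round(s['joint_positions'],2))
E
python3 f.py
```

```text
[591.6 -17.6 111.9] -73.91 [0.2  0.71 0.02] tool F [-2.3 -1.4  6.3] [-0.05  0.52  1.77  0.    0.85  1.24]
```

Emit:
servo_tool([
  [0.005, [-0.0003, 0.0004, 0], [0, 0, 6]],
  [0.005, [-0.0004, 0.0008, 0], [0, 0, 12]],
  [0.005, [-0.0005, 0.001, 0], [0, 0, 18]],
  [0.005, [-0.0005, 0.001, 0], [0, 0, 18]],
])

```text
clock: 9.05
ee_pos: [591.6, -18.5, 112.0]
eef_rot: [-0.0, 1.0, -0.016, -0.0]
contact_force: [-1.6, 2.5, -8.3]
width: 14.0
grasp_force: 30.1
```

```bash
python3 f.py
python3 - <<'E'
from h import *
i,im=shot('wrist','w6'); np.save('w6.npy',im)
hsv=cv2.cvtColor(im,cv2.COLOR_RGB2HSV)
m=((hsv[...,1]>110)&(hsv[...,2]>60)&(hsv[...,0]<30)&(hsv[...,0]>15)).astype(np.uint8)
n,l,st,ce=cv2.connectedComponentsWithStats(m)
for k in range(1,n):
    if st[k,4]>40 and 200<ce[k][0]<300 and ce[k][1]<240:
        P=onz(i,np.argwhere(l==k)[:,::-1],67);r=cv2.minAreaRect(P[:,:2].astype(np.float32));print(st[k],np.round(r[0],1),np.round(r[1],1),round(r[2],1))
cv2.imwrite('pics/w6c.png',cv2.resize(im[120:250,170:330,::-1],(640,520),interpolation=cv2.INTER_CUBIC))
E
```

```text
[591.6 -18.5 112. ] -91.78 [0.55 0.55 0.53] tool F [-1.7 -2.4  8.3] [-0.05  0.52  1.77  0.    0.85  1.55]
[230 183  22  12 210] [614.  -12.7] [14.8  8. ] 88.2
```

View pics/w6c.png

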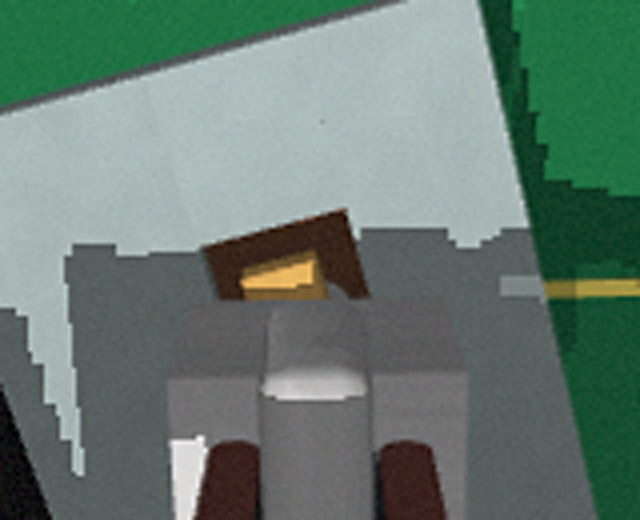

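The crop shows the bar's end edge, (243,270) to (316,253), parallel to the slot's edge, (205,247) to (345,210). The lock has turned to its stop with this key and the torque has risen to 0.53 N m. I'll press a little further, back off into the play, then lift.

Emit:
servo_tool([
  [0.005, [-0.0002, 0, 0], [0, 0, 3]],
  [0.005, [-0.0002, 0, 0], [0, 0, 5]],
  [0.005, [-0.0002, 0, 0], [0, 0, 5]],
])

```text
clock: 9.48
ee_pos: [591.4, -18.7, 112.1]
eef_rot: [-0.0, 0.998, -0.06, -0.0]
contact_force: [-1.8, 3.2, -10.9]
width: 15.2
grasp_force: 32.2
```

```bash
python3 f.py
```

```text
[591.4 -18.7 112.1] -96.9 [0.76 0.44 0.94] tool F [-2.2 -3.  10.9] [-0.05  0.52  1.77  0.    0.85  1.64]
```

Emit:
servo_tool([
  [0.005, [0, -0.0004, 0], [0, 0, -8]],
  [0.005, [0, -0.0008, 0], [0, 0, -15]],
  [0.005, [0, -0.0008, 0], [0, 0, -15]],
  [0.005, [0, -0.0008, -0.01], [0, 0, -15]],
  [0.005, [0, -0.0008, -0.025], [0, 0, -15]],
  [0.005, [0, -0.0008, -0.05], [0, 0, -15]],
  [0.005, [0, -0.0008, -0.09], [0, 0, -15]],
  [0.005, [0, -0.0008, -0.09], [0, 0, -15]],
])

```text
clock: 10.48
ee_pos: [595.2, -18.4, 207.2]
eef_rot: [0.001, 0.998, 0.069, 0.005]
contact_force: [0.4, 0.8, -3.5]
width: 14.0
grasp_force: 29.8
```

Run:
```python
from h import *
s=sense();print(s['ee_pos'],yawof(s))
i,im=shot('wrist'); np.save('w7.npy',im)
hsv=cv2.cvtColor(im,cv2.COLOR_RGB2HSV)
m=((hsv[...,1]>110)&(hsv[...,2]>100)&(hsv[...,0]<30)&(hsv[...,0]>15)).astype(np.uint8)
cv2.imwrite('pics/w7c.png',cv2.resize(im[100:250,150:350,::-1],(800,600),interpolation=cv2.INTER_CUBIC))
move([529,-232.3,200],-97.3)
```

```text
[595.23633447 -18.39438535 207.24740602] -82.08406618991327
shift [-0.0935  0.203   0.0046] turn [ 0.02 -0.33 15.22] | now [593.6 -18.3 204.9] yaw -82.08 q [-0.05  0.4   1.72 -0.    1.02  1.38] t 10.525
```

View pics/w7c.png

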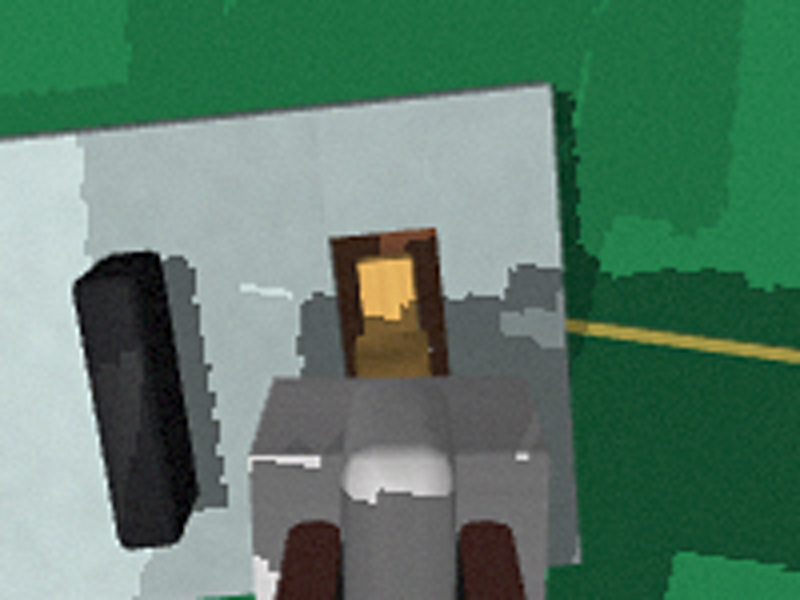

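The key is lifted. The bar (385,310) lies along the slot, so the lock is open. Next I'll return the key to its place on the board.

Emit:
servo_tool([
  [0.005, [-0.025, 0.055, 0], [0, 0, 5]],
  [0.005, [-0.05, 0.11, 0], [0, 0, 10]],
  [0.005, [-0.075, 0.165, 0], [0, 0, 15.2]],
  [0.005, [-0.0935, 0.203, 0], [0, 0, 15.2]],
  [0.005, [-0.0935, 0.203, 0.06], [0, 0, 15.2]],
  [0.005, [-0.0935, 0.203, 0.115], [0, 0, 15.2]],
  [0.005, [-0.0935, 0.203, 0.13], [0, 0, 15.2]],
  [0.005, [-0.0935, 0.203, 0.13], [0, 0, 15.2]],
])

```text
clock: 11.52
ee_pos: [527.0, -231.8, 71.7]
eef_rot: [-0.0, 0.998, -0.063, -0.001]
contact_force: [0.4, 0.3, -1.6]
width: 14.0
grasp_force: 29.8
```

```bash
python3 f.py; python3 -c "
from h import *
move([529,-232.3,52],-97.3)"
```

```text
[ 527.  -231.8   71.7] -97.24 [ 0.03 -0.01 -0.03] tool F [ 0.4 -0.3  1.6] [-0.44  0.56  1.82  0.    0.76  1.26]
shift [0.0021 0.0002 0.0197] turn [-0.04  0.11  0.06] | now [ 527.  -231.8   71.7] yaw -97.24 q [-0.44  0.56  1.82  0.    0.76  1.26] t 11.525
```

Emit:
servo_tool([
  [0.005, [0.002, 0, 0.01], [0, 0, 0]],
  [0.005, [0.002, 0, 0.015], [0, 0, 0]],
  [0.005, [0.002, 0, 0.017], [0, 0, 0]],
  [0.005, [0.002, 0, 0.017], [0, 0, 0]],
])

```text
clock: 12.02
ee_pos: [529.4, -232.4, 55.8]
eef_rot: [0.0, 0.998, -0.063, 0.0]
contact_force: [-0.9, -0.8, -2.2]
width: 14.1
grasp_force: 29.8
```

Emit:
servo_tool([
  [0.005, [0, 0, 0.001], [0, 0, 0]],
  [0.005, [0, 0, 0.002], [0, 0, 0]],
  [0.005, [0, 0, 0.003], [0, 0, 0]],
  [0.005, [0, 0, 0.003], [0, 0, 0]],
])

```text
clock: 12.52
ee_pos: [529.3, -232.4, 52.4]
eef_rot: [-0.0, 0.998, -0.063, -0.0]
contact_force: [0.2, -0.1, -2.5]
width: 13.7
grasp_force: 29.8
```

Emit:
servo_tool([
  [0.005, [0, 0, 0.0008], [0, 0, 0]],
  [0.005, [0, 0, 0.0012], [0, 0, 0]],
  [0.005, [0, 0, 0.0012], [0, 0, 0]],
])

```text
clock: 12.9
ee_pos: [529.5, -232.4, 51.8]
eef_rot: [0.0, 0.998, -0.063, 0.0]
contact_force: [-0.9, 0.5, 5.7]
width: 13.7
grasp_force: 29.9
```

Emit:
servo_tool([
  [0.03, [0, 0, 0], [0, 0, 0]],
  [0.05, [0, 0, 0], [0, 0, 0]],
  [0.05, [0, 0, -0.02], [0, 0, 0]],
  [0.05, [0, 0, -0.05], [0, 0, 0]],
  [0.06, [0, 0, -0.1], [0, 0, 0]],
  [0.0878, [0, 0, -0.1], [0, 0, 0]],
])

```text
clock: 13.65
ee_pos: [532.1, -233.7, 156.4]
eef_rot: [0.002, 0.998, -0.063, 0.004]
contact_force: [0.2, 0.1, -1.5]
width: 66.5
grasp_force: 0.0
```

Run:
```python
from h import *
s=sense();print(s['ee_pos'],yawof(s))
i,im=shot('wrist','w8'); np.save('w8.npy',im); a=np.load('w2.npy')
hsv=cv2.cvtColor(im,cv2.COLOR_RGB2HSV);h2=cv2.cvtColor(a,cv2.COLOR_RGB2HSV)
for h in (h2,hsv):
    m=np.zeros((384,512),np.uint8); m[150:247,205:285]=(h[150:247,205:285,1]<45)*255
    n,l,st,ce=cv2.connectedComponentsWithStats(m);k=1+np.argmax(st[1:,4]);print(st[k],ce[k])
move([574,39.9,200],-77)
```

```text
[ 532.12661526 -233.69783801  156.39285937] -97.23965248270783
[ 222  160   50   87 3044] [246.7956636  196.31537451]
[ 225  164   48   83 2908] [248.2826685  199.00756534]
shift [ 0.0087 -0.2762 -0.0461] turn [  0.14  -0.27 -20.24] | now [ 530.8 -233.1  154.3] yaw -97.24 q [-0.43  0.44  1.78  0.    0.91  1.26] t 13.7
```

Emit:
servo_tool([
  [0.0878, [0, -0.05, -0.046], [0, 0, -7]],
  [0.0878, [0.0087, -0.11, -0.046], [0, 0, -14]],
  [0.0878, [0.0087, -0.17, -0.046], [0, 0, -20.2]],
  [0.0878, [0.0087, -0.23, -0.046], [0, 0, -20.2]],
  [0.0878, [0.0087, -0.276, -0.02], [0, 0, -20.2]],
  [0.0878, [0.0087, -0.276, -0.006], [0, 0, -20.2]],
  [0.0878, [0.0087, -0.276, -0.006], [0, 0, -20.2]],
  [0.0878, [0.0087, -0.276, -0.006], [0, 0, -20.2]],
])

```text
clock: 14.7
ee_pos: [572.8, 39.0, 157.5]
eef_rot: [0.0, 0.994, 0.112, -0.0]
contact_force: [0.1, 0.4, 0.4]
width: 88.1
grasp_force: 0.0
```

Run:
```python
from h import *
s=sense();print(s['ee_pos'],yawof(s));M=rot(s)
i,im=shot('wrist'); np.save('w9.npy',im)
cv2.imwrite('pics/w9c.png',cv2.resize(im[:,:,::-1],(800,600),interpolation=cv2.INTER_CUBIC))
print(proj(i,[[574,40,90]]))
```

```text
[572.7929084   39.0094992  157.48259819] -77.12994767559337
[[249.06767215 205.81333857]]
```

View pics/w9c.png

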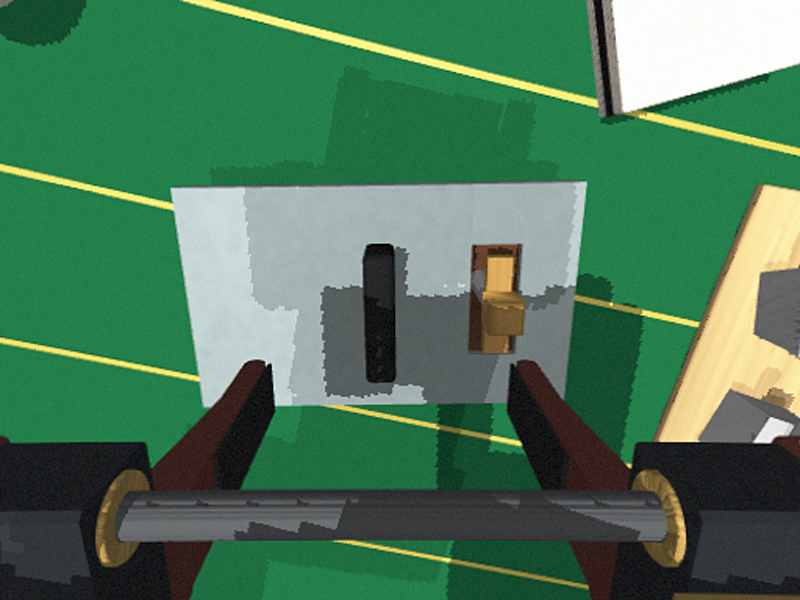

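The picture shows the handle upright at columns 364 to 396, rows 245 to 382, midway between the fingers. The bar lies straight along the slot at about (500,300).

Run:
```python
from h import *
s=sense();M=rot(s);i=viewer.camera_info('wrist');S=1/1.5625
for n,u,v,z in(('hL',363.5,330,90),('hR',396,330,90),('htop',379,247,90),('hbot',381,382,90),('c',172,188,56),('c',586,182,56),('c',565,401,56),('c',203,407,56)):
    P=onz(i,[[u*S,v*S]],z);print(n,((P-s['ee_pos'])@M).round(1)[0],P.round(1)[0])
move([574,40,160],-77)
```

```text
hL [ -3.3 -13.8  67.8] [566.8  51.7  90. ]
hR [-3.3  2.8 67.8] [570.5  35.5  90. ]
htop [39.5 -5.6 67.8] [610.4  53.2  90. ]
hbot [-32.6  -5.   67.8] [540.2  36.7  90. ]
c [  64.7 -116.2  101.8] [610.3 166.6  56. ]
c [ 67.7 103.7 101.9] [662.2 -47.1  56. ]
c [-62.4 107.  101.8] [536.  -79.2  56. ]
c [ -66.4 -115.3  101.7] [482.7 136.6  56. ]
shift [ 0.0011 -0.0008 -0.0022] turn [ 0.01 -0.03 -0.14] | now [573.1  39.  157.8] yaw -77.14 q [ 0.05  0.43  1.79 -0.    0.92  1.39] t 14.75
```

Emit:
servo_tool([
  [0.05, [0.002, -0.0054, 0], [0, 0, -0.6]],
  [0.05, [0.002, -0.0054, 0.05], [0, 0, -0.6]],
  [0.05, [0.002, -0.0054, 0.085], [0, 0, -0.6]],
  [0.05, [0.002, -0.0054, 0.092], [0, 0, -0.6]],
  [0.005, [0.002, -0.0054, 0.092], [0, 0, -0.6]],
  [0.005, [0.002, -0.0054, 0.092], [0, 0, -0.6]],
  [0.005, [0.002, -0.0054, 0.092], [0, 0, -0.6]],
  [0.005, [0.002, -0.0054, 0.092], [0, 0, -0.6]],
  [0.005, [0.002, -0.0054, 0.092], [0, 0, -0.6]],
])

```text
clock: 15.88
ee_pos: [574.2, 45.8, 66.3]
eef_rot: [0.0, 0.993, 0.118, 0.001]
contact_force: [-0.9, -1.6, 6.6]
width: 16.1
grasp_force: 30.0
```

```bash
python3 f.py
```

```text
[574.2  45.8  66.3] -76.42 [-0.31  0.12  0.05] tool F [-1.3  1.4 -6.6] [ 0.06  0.57  1.83 -0.    0.74  1.39]
```

Emit:
servo_tool([
  [0.005, [0, 0, -0.004], [0, 0, 0]],
  [0.005, [0, 0, -0.008], [0, 0, 0]],
  [0.005, [0, 0, -0.012], [0, 0, 0]],
  [0.005, [0, 0, -0.016], [0, 0, 0]],
])

```text
clock: 16.38
ee_pos: [573.3, 46.1, 81.4]
eef_rot: [-0.0, 0.993, 0.118, -0.0]
contact_force: [-0.2, 0.7, -3.5]
width: 15.5
grasp_force: 30.0
```

```bash
python3 f.py
```

```text
[573.3  46.1  81.4] -76.44 [0.   0.04 0.  ] tool F [-0.  -0.8  3.5] [0.06 0.55 1.82 0.   0.77 1.39]
```

Emit:
servo_tool([
  [0.005, [0, 0, -0.03], [0, 0, 0]],
  [0.005, [0, 0, -0.06], [0, 0, 0]],
  [0.005, [0, 0, -0.085], [0, 0, 0]],
  [0.005, [0, 0, -0.085], [0, 0, 0]],
])

```text
clock: 16.88
ee_pos: [574.8, 46.1, 168.2]
eef_rot: [0.0, 0.993, 0.118, 0.002]
contact_force: [-0.7, 0.4, -4.9]
width: 16.2
grasp_force: 30.0
```

```bash
python3 f.py; python3 -c "
from h import *
print(onz(viewer.camera_info('top'),[[131,148]],50))
move([450,290,166],yawof(sense()))"
```

```text
[574.8  46.1 168.2] -76.44 [-0.02 -0.   -0.05] tool F [-0.6 -0.6  4.9] [0.06 0.42 1.78 0.   0.94 1.39]
[[707.80469068 309.91821941  50.        ]]
shift [-0.0642 -0.2664  0.0017] turn [ 0.04 -0.24  0.  ] | now [574.8  46.1 168.2] yaw -76.44 q [0.06 0.42 1.78 0.   0.94 1.39] t 16.875
```

Emit:
servo_tool([
  [0.005, [-0.01, -0.04, 0], [0, 0, 0]],
  [0.005, [-0.02, -0.08, 0], [0, 0, 0]],
  [0.005, [-0.03, -0.12, 0], [0, 0, 0]],
  [0.005, [-0.04, -0.16, 0], [0, 0, 0]],
  [0.005, [-0.05, -0.2, 0], [0, 0, 0]],
  [0.005, [-0.058, -0.24, 0], [0, 0, 0]],
  [0.005, [-0.064, -0.266, 0], [0, 0, 0]],
  [0.005, [-0.064, -0.266, 0.03], [0, 0, 0]],
  [0.005, [-0.064, -0.266, 0.06], [0, 0, 0]],
  [0.005, [-0.064, -0.266, 0.09], [0, 0, 0]],
  [0.005, [-0.064, -0.266, 0.115], [0, 0, 0]],
  [0.005, [-0.064, -0.266, 0.115], [0, 0, 0]],
])

```text
clock: 18.38
ee_pos: [446.8, 288.3, 48.6]
eef_rot: [0.001, 0.993, 0.118, -0.003]
contact_force: [0.2, -0.2, -4.1]
width: 16.2
grasp_force: 30.0
```

```bash
python3 f.py
```

```text
[446.8 288.3  48.6] -76.44 [0.   0.04 0.03] tool F [0.2 0.2 4.1] [0.55 0.56 1.93 0.   0.66 1.88]
```

Emit:
servo_tool([
  [0.005, [0, 0, 0.005], [0, 0, 0]],
  [0.005, [0, 0, 0.01], [0, 0, 0]],
  [0.005, [0, 0, 0.014], [0, 0, 0]],
  [0.005, [0, 0, 0.015], [0, 0, 0]],
  [0.005, [0, 0, 0.015], [0, 0, 0]],
])

```text
clock: 19.0
ee_pos: [448.9, 289.6, 36.4]
eef_rot: [-0.0, 0.993, 0.118, 0.0]
contact_force: [0.3, -0.1, -4.4]
width: 16.0
grasp_force: 30.0
```

Emit:
servo_tool([
  [0.005, [0, 0, 0.0015], [0, 0, 0]],
  [0.005, [0, 0, 0.003], [0, 0, 0]],
  [0.005, [0, 0, 0.004], [0, 0, 0]],
  [0.005, [0, 0, 0.004], [0, 0, 0]],
])

```text
clock: 19.5
ee_pos: [448.8, 289.6, 32.2]
eef_rot: [0.0, 0.993, 0.118, -0.0]
contact_force: [-0.6, 0.5, -4.1]
width: 15.6
grasp_force: 30.0
```

Emit:
servo_tool([
  [0.005, [0, 0, 0.0007], [0, 0, 0]],
  [0.005, [0, 0, 0.0014], [0, 0, 0]],
  [0.005, [0, 0, 0.0014], [0, 0, 0]],
])

```text
clock: 19.88
ee_pos: [448.9, 289.6, 31.3]
eef_rot: [-0.0, 0.993, 0.118, 0.0]
contact_force: [-2.3, -1.0, 5.0]
width: 15.9
grasp_force: 30.0
```

Contact: the vertical force changed from −4 to +5 N. Now I release gently and retreat.

Emit:
servo_tool([
  [0.025, [0, 0, 0], [0, 0, 0]],
  [0.05, [0, 0, 0], [0, 0, 0]],
  [0.06, [0, 0, 0], [0, 0, 0]],
  [0.06, [0, 0, -0.03], [0, 0, 0]],
  [0.06, [0, 0, -0.08], [0, 0, 0]],
  [0.06, [0, 0, -0.14], [0, 0, 0]],
  [0.0878, [0, 0, -0.2], [0, 0, 0]],
  [0.0878, [0, 0, -0.2], [0, 0, 0]],
])

```text
clock: 20.88
ee_pos: [451.6, 291.2, 235.9]
eef_rot: [-0.002, 0.993, 0.118, 0.005]
contact_force: [0.5, -0.5, 0.6]
width: 76.9
grasp_force: 0.0
```

Run:
```python
from h import *
s=sense();print(s['ee_pos'],s['clock'],s['contact_force'])
# numeric check, no picture viewed: cover corners (wrist), lock and keys (scene)
i,im=shot('wrist','end_w'); k,km=shot('scene','end_s')
hsv=cv2.cvtColor(im,cv2.COLOR_RGB2HSV)
m=((hsv[...,1]<60)&(hsv[...,2]>90)).astype(np.uint8)*255
m[275:]=0
c=max(cv2.findContours(m,0,2)[0],key=cv2.contourArea); q=cv2.approxPolyDP(cv2.convexHull(c),6,True)[:,0]
print('cover hull px',q.tolist(),'world z21',onz(i,q,21)[:,:2].round(0).tolist())
h=cv2.cvtColor(km,cv2.COLOR_RGB2HSV)
for n,P in dict(far=[620,-224,50],mid=[529,-232,50],near=[425,-235,50]).items():
    u,v=proj(k,P)[0].astype(int); w=(h[v-16:v+16,u-16:u+16,1]<50)
    a=cv2.cvtColor(cv2.imread('pics/scene0.png'),cv2.COLOR_BGR2HSV)[v-16:v+16,u-16:u+16,1]<50
    f=lambda x:(int(x.sum()),np.argwhere(x).mean(0).round(1))
    print(n,u,v,'before',f(a),'after',f(w))
```

```text
[451.56774064 291.2311443  235.89053658] 20.875 [ 0.46350616 -0.5310611   0.59685555]
cover hull px [[343, 120], [334, 221], [168, 221], [159, 119]] world z21 [[535.0, 198.0], [409.0, 168.0], [358.0, 380.0], [485.0, 411.0]]
far 220 184 before (294, array([18. , 17.8])) after (295, array([18. , 17.9]))
mid 242 171 before (326, array([18.1, 16.4])) after (328, array([18.1, 16.3]))
near 267 157 before (308, array([18.5, 15.8])) after (309, array([18.5, 15.9]))
```

Run:
```python
from h import *
im=np.load('w9.npy'); hsv=cv2.cvtColor(im,cv2.COLOR_RGB2HSV)
# w9 pose is past: use pixel slopes, brass bar (beyond stud) vs handle edges vs slot edges
for v in range(165,186,3):
    u=np.where((hsv[v,295:345,1]>110)&(hsv[v,295:345,2]>150)&(hsv[v,295:345,0]>14))[0]+295
    d=np.where(hsv[v,295:345,2]<150)[0]+295
    print(v,u.min() if len(u) else None,u.max() if len(u) else None,d.min(),d.max())
for v in range(205,226,3):
    u=np.where((hsv[v,295:345,1]>110)&(hsv[v,295:345,2]>100)&(hsv[v,295:345,0]>14))[0]+295
    print(v,(u.min(),u.max()) if len(u) else None)
```

```text
165 312 328 301 333
168 312 328 301 333
171 312 327 301 333
174 312 327 301 332
177 312 327 301 332
180 312 327 301 332
183 311 326 301 332
205 (np.int64(317), np.int64(334))
208 (np.int64(317), np.int64(333))
211 (np.int64(310), np.int64(333))
214 (np.int64(310), np.int64(311))
217 (np.int64(310), np.int64(324))
220 (np.int64(310), np.int64(324))
223 (np.int64(310), np.int64(324))
```

```bash
python3 -c "
from plant import job
print(job.hand_in())"
```

```text
the job is handed in; nothing more can be done
None
```

I handed the job in at about 21 s. The first key I tried, the middle one, fitted and turned the lock to its stop. That key is back upright on the board with the other two, and the cover lies flat, right way up, on the felt to the left of the float.

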